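# Lock the filler cap onto an engine's valve cover

## Task

Refit the black filler cap on the round filler neck of the engine's valve cover: feel for the two slots, push the cap down against the spring, turn it clockwise (seen from above) about a quarter turn until it clicks home, and let go, leaving it locked and level. Leave the can, the wrench and the bearing ring where they are.

Things in the scene. Friction and masses are not known exactly. Their poses are not given: they have to be found in the camera images.
- cap: black filler cap, 48 mm tall, about 0.06 to 0.13 kg, standing on the bench on its plug end. Origin at the centre of the plug's flat foot, z up along its axis. Round plug 28 mm in diameter from 0 to 20 mm up (foot tapered to 22 mm over the first 3 mm), then a disc 54 mm in diameter from 20 to 26 mm, then the grip bar
- cap_grip (a point): middle of the cap's upright grip bar, 37 mm above the cap's foot; the bar is 14 mm thick (cap y), 48 mm long (cap x) and stands from 26 to 48 mm above the foot
- cap_lugs (a point): centre of the cap's plug at the middle height of its two opposite lugs, 10 mm above the foot. The lugs span 8 to 12 mm above the foot, are 8 mm wide and reach 20 mm from the axis along the cap's +x and -x, in line with the grip bar
- neck (a point): centre of the top face of the aluminium filler neck (60 mm outer diameter, 40 mm tall), 140 mm above the bench; z up, x along the engine head's long side. Hole 31 mm in diameter with two opposite slots 11 mm wide, reaching 21.5 mm from the axis. The slot line lies anywhere within 35 degrees either side of this x axis; its angle is not reported: look, or feel for it
- plate (a point): top of the sprung plate inside the neck at rest, 12.5 mm below the neck's top face. A cap dropped through the slots rests on it with its foot here and stays put when released (lugs resting on the top face instead: foot 8 mm below that face). The spring pushes back with 4 N here, plus 0.8 N per mm pressed down
- lock (a point): where the cap's foot ends when locked, 16 mm below the neck's top face. To turn, the foot must be 18.5 mm or more below that face (the disc bottoms at 20 mm). Clockwise seen from above, the lugs run under the flange to a hard stop about 80 degrees from the slots (5 degrees of play); there the spring lifts the cap into two notches. Anticlockwise is blocked
- head: the engine's aluminium cylinder head with grey valve cover, fixed to the bench: 290 mm along its x, 150 mm wide, 100 mm tall without the neck; origin at the centre of its underside. The neck's axis is 50 mm from its centre towards its -x
- can: bystander: upright can, 54 mm diameter, 150 mm tall, origin at the centre of its base
- wrench: bystander: open-end wrench, 170 mm long along its x, lying on the bench
- bearing: bystander: steel bearing ring, 52 mm diameter, 15 mm tall, lying flat
Mind the look-alikes: they are no part of the job. Several things have the shape of the cap; the one meant has the colours described above.

How it is judged (in metres and radians):
On the way:
1. the cap is in the neck, lugs through the slots, pushed down against the spring so that its foot is more than 17.7 mm below the neck's top face (z of cap in the frame of neck below -0.0177 m and horizontal distance between cap and neck below 0.004 m and angle between cap's own z axis and vertical below 0.15 rad), for 0.1 s.
At the end, for the whole second after the job is handed in: the cap is locked and released: its foot has risen into the notches, 14.6 to 17.2 mm below the neck's top face, on the neck's axis within 3 mm, level within 5 degrees and at rest (z of cap in the frame of neck between -0.0172 and -0.0146 m and horizontal distance between cap and neck below 0.003 m and angle between cap's own z axis and vertical below 0.09 rad and linear speed of cap below 0.01 m/s and contact force between cap and the fingers below 0.1 N); the robot touches nothing.
It fails at once if the can is moved by more than 30 mm or tipped (distance of can from where it was at the start of the episode above 0.03 m or angle between can's own z axis and vertical above 0.4 rad).
It fails at once if the wrench is moved by more than 30 mm (distance of wrench from where it was at the start of the episode above 0.03 m).
It fails at once if the bearing ring is moved by more than 30 mm (distance of bearing from where it was at the start of the episode above 0.03 m).
It also fails if it takes over 72 s, if anything falls off the work surface, if the arm or the gripper's body presses on something with over 40 N, if the wrist force passes 120 N, or if a joint passes its speed limit or range.

## Robot

A 6-joint arm with a two-finger parallel gripper is mounted at the origin on the work surface. World frame = base frame: x ahead of the robot, y to its left, z up, the work surface at z = 0. Lengths are in m, angles in degrees, forces in N, time in s.
With the tool pointing down it reaches from about 0.3 to 0.75 m from the base axis. Payload 8.5 kg.
Tool frame: the origin (TCP) lies at the very end of the fingers, on their centre line; the grasp point (between the pads) lies 19 mm behind it (env.grip_point_offset is the distance from the TCP to the grasp point, in m); z points along the fingers, y is the direction in which the jaws open and shut (so a half turn about z gives the same grasp; the last joint's range is limited). The gripper opens to 85 mm and grips with 20 to 120 N. Pads are 22 mm wide; open, the fingers measure 114 mm over their backs; the gripper's body (76 mm by 85 mm) begins 54 mm behind the grasp point. The pads swing forward as they close: fully open they stand 13 mm farther back than shut.
Start: joints at [-75.991, 21.807, 74.336, -0, 83.858, -12.336], TCP at [0.244, -0.493, 0.231] pointing down, gripper open.
Joint ranges: [-178.18, 178.18], [-50.72, 133.34], [12.68, 142.11], [-81.47, 261.47], [9.98, 163.14], [-165.26, 165.26]. Speed limits (degrees/s): [136.94, 136.94, 180, 180, 180, 180].

## Interface

Orientations are given as a 3x3 rotation matrix whose columns are the frame's x, y, z axes.
In Python, from rig import env gives the robot as it stands.
- The arm moves only by the tool move_arm, never from a script. Its argument "moves" is a list of rows, each a list of 4 numbers: the shift along the tool's x, y, z in mm, then the turn about the tool's z in rad. In form: [[tx, ty, tz, spin], ...]. A call has 1 to 20 rows; each row is the pose to reach, as a shift and turn from the pose commanded when the call began, along the tool's axes at that moment; what a row does not reach only later rows make up. A row lasts 1/10 s, in which the tool goes at most 50 mm and 8.59 degrees, less where a joint would pass 70% of its speed; a pose out of reach is approached as far as the arm can. A call with a gripper value outside its range is refused whole. "grip" is the closure, from 0 (fully open) to 1 (shut), set as the call begins (left out, the last holds). The fingers move at their own pace and stop on an object; "grip_force" is the grip in N (left out, the last holds). Time passes only in rows, so rows that repeat a pose let the fingers close. It gives the time, the measured TCP pose, the force and the opening at its end, in the units of the state.
- env.observe(): the state, without advancing time (a new reading comes with each control period).
- env.get_image(name): name is "side" or "top"; returns the picture (480x640x3 uint8, red, green, blue); there is no depth.
- env.get_calibration(name): a dict with "fovy" (degrees; the focal length in pixels is half the picture's height over the tangent of half this angle, whatever the lens; pixels are square), "cx", "cy" (the principal point, pixels), "extrinsics" (4x4, takes a point from world to camera coordinates). Camera axes: x right, y up, looking along -z (the intrinsics and any distortion apply to the point x, -y, -z); pixel columns grow to the right and rows downward; lengths in m; the calibration is good to about 2 mm. A picture is of the moment at which its call begins. get_calibration takes no time and is no camera call.
- env.close_job(): hands the job in, once; it reports no verdict.
Trained networks look in the newest picture that a camera, given by its name, has taken for a name from the list of things; names that differ only in an ending like _2 or _b are one class to them, and where a whole thing is asked for, a point or a joint stands for the part that bears it (a point fixed in the world has none). Each returns a list of dicts, best first, with "conf" (0 to 1); they miss things now and then, are a little off and sometimes report something else, mostly with a low value. They report only what shows in the picture. A call takes as long as a camera call. They do not tell look-alikes from the thing itself.
- env.silhouettes(camera, name): "region" (480x640 bool, what is visible of it) and "point" ([row, column] in pixels, amid what is visible of it).
- env.tip_of(camera, name): "point" ([row, column] in pixels: a listed point, or the origin of a listed thing).
The state is a dict: "time_s": time; "q": joint angles; "qvel": joint speeds; "joint_efforts": joint torques, N m; "position": TCP position; "tool_rot": TCP orientation; "ft_force": force on the tool from outside, world axes, zero at the start; "wrist_torque": the same for the moment, N m; "grip_width": finger opening in m.
Only numpy, scipy, OpenCV 4.12 (cv2) and the standard library are available. Lean on these libraries where they do the work, as an engineer would, in place of code of your own. Each camera call takes 0.05 s, during which the arm holds its last target.

## Working session

There is one attempt and no reset: what is moved stays moved. The work goes in short steps, Python scripts to look and compute and a tool call to move; the robot and the scene stay as the last step left them, time stands still between calls to the robot, and variables do not carry over. Pictures are saved under pics/ and viewed, and the job is handed in when it is done.

Besides the shell and the picture viewer there is one more tool, called after ">>>" by a JSON object that holds its "method" and its "body". move_arm: Moves the arm, as the interface text tells. Its arguments: {"type":"object","properties":{"moves":{"type":"array"},"grip":{"type":"number"},"grip_force":{"type":"number"}},"required":["moves"]}

```bash
ls; mkdir -p pics
python3 - <<'E'
from rig import env
import cv2
for c in("side","top"):
    im=env.get_image(c); cv2.imwrite(f"pics/{c}0.png",im[:,:,::-1])
    k=env.get_calibration(c); print(c,k)
s=env.observe(); print(s)
E
```

```text
pics
side {'fovy': 43.24422193603351, 'cx': 320.11268001262664, 'cy': 249.47784758087894, 'extrinsics': array([[-0.99456964, -0.10372738, -0.00847671,  0.52669297],
       [ 0.04580266, -0.50939388,  0.85931368, -0.11385584],
       [-0.09345234,  0.85425904,  0.51137868, -1.514177  ],
       [ 0.        ,  0.        ,  0.        ,  1.        ]])}
top {'fovy': 52.520228521937696, 'cx': 315.5541616937068, 'cy': 243.5173190601618, 'extrinsics': array([[-0.01717789, -0.99984321, -0.00429729, -0.01168728],
       [ 0.99337145, -0.01755495,  0.11360013, -0.52252582],
       [-0.11365775, -0.00231739,  0.99351726, -1.31054338],
       [ 0.        ,  0.        ,  0.        ,  1.        ]])}
{'time_s': 0.1, 'q': array([-7.59912974e+01,  2.18368736e+01,  7.43798954e+01,  6.62823501e-04,
        8.38585181e+01, -1.23351070e+01]), 'qvel': array([ 0.02992743, -0.12005872, -0.14474111, -0.04287244,  0.11863666,
        0.0791099 ]), 'joint_efforts': array([ 3.29498376e-03, -4.49223089e+01, -2.31654704e+01, -2.15485115e-04,
        3.68715686e-03, -6.54469758e-06]), 'position': array([ 0.24400612, -0.49261176,  0.23077896]), 'tool_rot': array([[ 8.96147984e-01,  4.43755222e-01, -3.06921261e-04],
       [ 4.43755233e-01, -8.96147120e-01,  1.27771345e-03],
       [ 2.91945414e-04, -1.28121825e-03, -9.99999137e-01]]), 'ft_force': array([ 0.16828593,  0.35896952, -0.46391898]), 'wrist_torque': array([ 0.01612756, -0.03600926,  0.00698485]), 'grip_width': 0.08516443081421235}
```

View pics/side0.png

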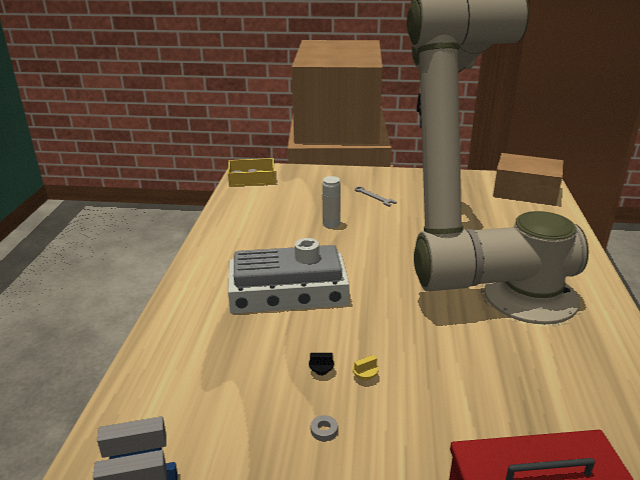

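View pics/top0.png

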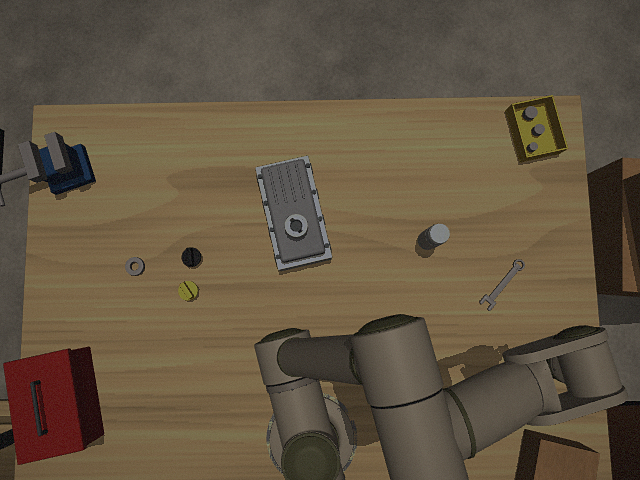

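The black cap is at about top (257,191) and side (363,321), with the yellow look-alike beside it. The neck is at top (226,296) and side (243,307). Next I'll run the networks and triangulate.

```bash
cat > h.py <<'E'
import numpy as np, cv2
from rig import env
K={c:env.get_calibration(c) for c in("side","top")}
def P(c):
    k=K[c]; f=240/np.tan(np.radians(k["fovy"]/2)); E=np.array(k["extrinsics"])
    M=np.diag([1,-1,-1])@E[:3]
    return np.array([[f,0,k["cx"]],[0,f,k["cy"]],[0,0,1]])@M
def proj(c,p):
    h=P(c)@np.r_[p,1]; return h[:2]/h[2]   # col,row
def tri(ps,pt):  # col,row
    X=cv2.triangulatePoints(P("side"),P("top"),np.array(ps,float).reshape(2,1),np.array(pt,float).reshape(2,1))
    X=(X[:3]/X[3]).ravel(); return X, proj("side",X)-ps, proj("top",X)-pt
def atz(c,px,z):
    M=P(c); A=np.c_[M[:,:2],-np.r_[px,1]]; b=-(M[:,2]*z+M[:,3]); return np.linalg.solve(A,b)[:2]
E
python3 - <<'E'
from h import *
for n in ["neck","cap","cap_grip","cap_lugs","can","bearing","wrench","head"]:
    for c in("side","top"):
        r=env.tip_of(c,n); print(n,c,[(np.round(d["point"][::-1],1).tolist(),round(d["conf"],2)) for d in r])
for c,b in(("side",(280,225,350,275)),("side",(290,335,390,395)),("top",(250,150,340,275)),("top",(120,235,215,310))):
    im=env.get_image(c)[:,:,::-1]; x0,y0,x1,y1=b
    s=min(800/(x1-x0),600/(y1-y0)); s=int(s)
    cv2.imwrite(f"pics/c_{c}_{x0}.png",cv2.resize(im[y0:y1,x0:x1],None,fx=s,fy=s,interpolation=cv2.INTER_CUBIC))
print(env.observe()["time_s"])
E
```

```text
neck side [([306.8, 242.4], 0.79)]
neck top [([292.4, 229.2], 0.97)]
cap side [([365.5, 370.9], 0.91), ([323.2, 372.0], 0.68), ([319.3, 358.8], 0.57)]
cap top [([188.8, 288.2], 0.86), ([192.4, 255.4], 0.83)]
cap_grip side [([365.6, 363.4], 0.7), ([320.1, 362.3], 0.61), ([306.2, 246.5], 0.47), ([325.4, 373.4], 0.26)]
cap_grip top [([185.3, 290.0], 0.75), ([189.3, 252.3], 0.67)]
cap_lugs side [([319.8, 370.5], 0.9), ([330.0, 225.2], 0.72), ([365.2, 374.4], 0.61)]
cap_lugs top [([185.9, 289.7], 0.89), ([191.0, 257.3], 0.88)]
can side []
can top [([426.5, 241.1], 0.78)]
bearing side [([328.9, 428.3], 0.74), ([332.8, 223.7], 0.3)]
bearing top [([136.9, 266.2], 0.79)]
wrench side [([375.4, 195.7], 0.59), ([321.1, 371.4], 0.36)]
wrench top [([499.7, 283.7], 0.68)]
head side [([285.7, 293.7], 0.86)]
head top [([293.3, 220.7], 0.8), ([294.1, 225.7], 0.64)]
1.1
```

View pics/c_side_280.png

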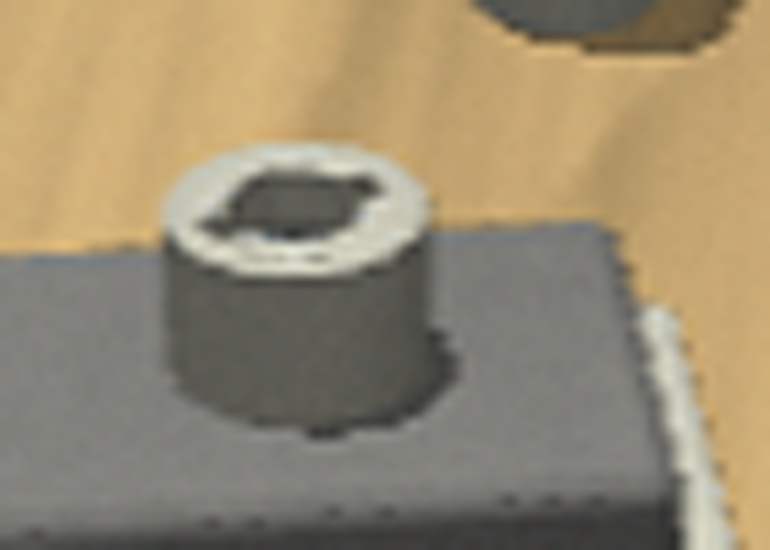

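View pics/c_side_290.png

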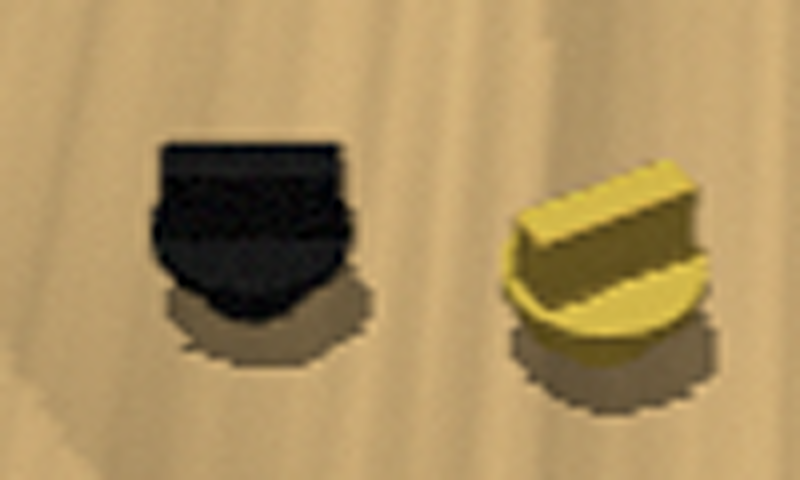

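View pics/c_top_250.png

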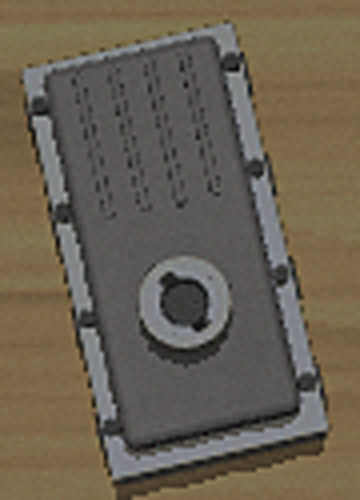

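View pics/c_top_120.png

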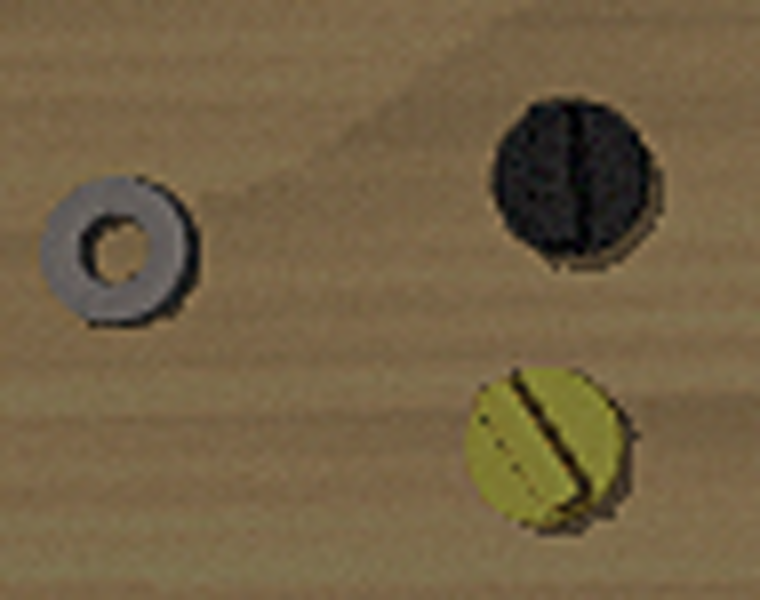

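```bash
cat > fit.py <<'E'
from h import *
from scipy.optimize import minimize
S=8
def poly(m,c,pts,v,hull=True):
    q=np.array([proj(c,p) for p in pts]); q=((q-m["o"]+.5)*S)
    q=np.round(q).astype(np.int32)
    if hull:q=cv2.convexHull(q)
    cv2.fillPoly(m["a"],[q],v)
def canvas(b): return dict(o=np.array(b[:2]),a=np.zeros(((b[3]-b[1])*S,(b[2]-b[0])*S),np.float32))
def down(m): return cv2.resize(m["a"],None,fx=1/S,fy=1/S,interpolation=cv2.INTER_AREA)
th=np.linspace(0,2*np.pi,60,endpoint=False)
def circ(x,y,z,r): return np.c_[x+r*np.cos(th),y+r*np.sin(th),np.full(60,z)]
def cap(c,b,x,y,yaw,z0=0):
    m=canvas(b); R=np.array([[np.cos(yaw),-np.sin(yaw)],[np.sin(yaw),np.cos(yaw)]])
    poly(m,c,np.r_[circ(x,y,z0,.011),circ(x,y,z0+.003,.014),circ(x,y,z0+.02,.014)],1)
    poly(m,c,np.r_[circ(x,y,z0+.02,.027),circ(x,y,z0+.026,.027)],1)
    bx=[np.r_[R@[sx*.024,sy*.007]+[x,y],z0+z] for sx in(-1,1) for sy in(-1,1) for z in(.026,.048)]
    poly(m,c,bx,1); return down(m)
def neck(c,b,x,y,z,sl):
    m=canvas(b); poly(m,c,circ(x,y,z,.030),1); poly(m,c,circ(x,y,z,.0155),0)
    R=np.array([[np.cos(sl),-np.sin(sl)],[np.sin(sl),np.cos(sl)]])
    poly(m,c,[np.r_[R@[sx*.0215,sy*.0055]+[x,y],z] for sx in(-1,1) for sy in(-1,1)],0)
    return down(m)
def soft(im,lo,hi): return np.clip((im-lo)/(hi-lo),0,1)
E
python3 - <<'E'
from fit import *
I={c:env.get_image(c).astype(float) for c in("side","top")}
B={"side":(296,340,346,385),"top":(174,238,212,276)}
def crop(c,b): return I[c][b[1]:b[3],b[0]:b[2]].max(2)
for c in B:
    g=crop(c,B[c]); print(c,np.percentile(g,[1,5,10,25,50,75,90]))
Bn={"side":(290,230,324,260),"top":(280,210,312,242)}
for c in Bn:
    g=crop(c,Bn[c]); print(c,np.percentile(g,[1,5,10,25,50,75,90,99]))
X,a,b=tri((307,244),(296,225.3)); print("neck tri",X,a,b)
X,a,b=tri((320.5,362.5),(191.2,256.6)); print("cap tri",X,a,b)
E
```

```text
side [  6.  11.  17. 107. 188. 197. 203.]
top [  9.43  21.    27.    88.5  119.   124.   127.  ]
side [ 72.  82.  86.  93. 179. 201. 209. 214.]
top [ 26.23  39.    48.    84.    90.   108.25 138.   149.  ]
neck tri [0.55767753 0.02799218 0.13489423] [-0.03892105 -0.00610255] [0.00353406 0.05812338]
cap tri [0.49401909 0.32390403 0.02163242] [0.36228861 0.04279245] [-0.01803339 -0.4293085 ]
```

```bash
cat > run1.py <<'E'
from fit import *
I={c:env.get_image(c).astype(float) for c in("side","top")}
B={"side":(296,340,346,385),"top":(174,238,212,276)}
Bn={"side":(290,230,324,260),"top":(280,210,312,242)}
def crop(c,b): return I[c][b[1]:b[3],b[0]:b[2]].max(2)
T={"side":1-soft(crop("side",B["side"]),30,95),"top":1-soft(crop("top",B["top"]),30,70)}
def opt(f,x0,steps):
    sim=[x0]+[np.array(x0)+np.eye(len(x0))[i]*steps[i] for i in range(len(x0))]
    return minimize(f,x0,method="Nelder-Mead",options=dict(initial_simplex=sim,xatol=1e-5,fatol=1e-4,maxiter=250))
best={}
for cs in(["side"],["top"],["side","top"]):
    rs=[]
    for y0 in np.radians([75,95,115]):
        f=lambda p:sum(((cap(c,B[c],p[0],p[1],p[2])-T[c])**2).sum() for c in cs)
        rs.append(opt(f,[.494,.324,y0],[.004,.004,.2]))
    r=min(rs,key=lambda r:r.fun); print("cap",cs,r.x[:2],np.degrees(r.x[2]),r.fun)
Tn={"side":soft(crop("side",Bn["side"]),130,205),"top":soft(crop("top",Bn["top"]),92,142)}
# exclude below-noise background: side bench also bright -> use weight near neck
for cs in(["side"],["top"]):
    rs=[]
    for s0 in np.radians([80,110,140]):
        def f(p):
            e=0
            for c in cs:
                m=canvas(Bn[c]); poly(m,c,circ(p[0],p[1],.14,.033),1); w=down(m) if c=="top" else 0
                if c=="side":
                    m=canvas(Bn[c]); poly(m,c,circ(p[0],p[1],.14,.030),1); w=down(m)
                e+=((neck(c,Bn[c],p[0],p[1],.14,p[2])-Tn[c])**2*w).sum()
            return e
        rs.append(opt(f,[.557,.028,s0],[.004,.004,.25]))
    for r in rs: print("neck",cs,r.x[:2],np.degrees(r.x[2]),r.fun)
E
time python3 run1.py
```

```text
cap ['side'] [0.49337337 0.32819266] 5.898229534967557 24.484941695173816
cap ['top'] [0.49236517 0.32391683] 161.6943522193441 9.674072265625
cap ['side', 'top'] [0.49274473 0.32503206] 185.56401367759324 60.96778799926036
neck ['side'] [0.55914951 0.0328477 ] 35.84557038697302 5.834607286919487
neck ['side'] [0.55885754 0.03281124] 107.10399073357459 21.90927540622287
neck ['side'] [0.55866774 0.0321895 ] 128.27383370269774 22.159827362060547
neck ['top'] [0.55835126 0.029154  ] 81.86557889411974 62.91576893310547
neck ['top'] [0.55821557 0.02845147] 122.49697325885833 61.2443453125
neck ['top'] [0.55831608 0.02869023] 146.40356219633364 60.567711120605466
real	0m13.358s
user	0m12.615s
sys	0m0.092s
```

```bash
cat >> run1.py <<'E'
print("----")
for cs in(["side"],["top"]):
    f=lambda p:sum(((cap(c,B[c],p[0],p[1],p[2])-T[c])**2).sum() for c in cs)
    for y0 in np.radians([-5,0,5]):
        r=opt(f,[.493,.324,y0],[.004,.004,.1]); print("cap",cs,r.x[:2],np.degrees(r.x[2]),r.fun)
a=atz("side",((160.5)/8-.5+290,145.5/8-.5+335),.048);b=atz("side",((340.5)/8-.5+290,145.5/8-.5+335),.048)
print("back edge",a,b,np.degrees(np.arctan2(*(a-b)[::-1])),np.linalg.norm(a-b))
def f(p):
    e=0
    for c in ["top"]:
        m=canvas(Bn[c]); poly(m,c,circ(p[0],p[1],.14,.033),1); w=down(m)
        e+=((neck(c,Bn[c],p[0],p[1],.14,p[2])-Tn[c])**2*w).sum()
    return e
for s0 in (20,36,50):
    r=opt(f,[.558,.029,np.radians(s0)],[.004,.004,.1]); print("neck top",r.x[:2],np.degrees(r.x[2]),r.fun)
# bearing at z=.015 top center check / head yaw
E
python3 run1.py | sed -n '/----/,$p'
```

```text
----
cap ['side'] [0.49361099 0.32839948] 6.298066129447648 24.520278753698225
cap ['side'] [0.49329021 0.32816667] 4.89378032167572 24.40158884985207
cap ['side'] [0.49335268 0.32815182] 4.903490573410281 24.441823224852072
cap ['top'] [0.49199934 0.32398962] 3.505442740357325 8.5478125
cap ['top'] [0.49201971 0.32399791] 2.945124159027774 8.527255859375
cap ['top'] [0.49202996 0.32399548] 5.5595980074156035 8.531064453125
back edge [0.51727818 0.32555607] [0.47067597 0.32116397] 5.384025612098269 0.04680872029547199
neck top [0.55824833 0.02881753] 35.15276151244968 28.258001837158204
neck top [0.55800826 0.0290343 ] 36.40233157753282 28.19315974121094
neck top [0.55811011 0.02882458] 35.906844997616645 27.91342509155273
```

```bash
cat > mv.py <<'E'
from h import *
def rel(target,yaw_y_deg=None):
    s=env.observe(); R=np.array(s["tool_rot"]); d=R.T@(np.array(target)-s["position"])*1000
    y=np.degrees(np.arctan2(R[1,1],R[0,1])); sp=0
    if yaw_y_deg is not None: sp=-np.radians((yaw_y_deg-y+180)%360-180)
    print("t",s["time_s"],"pos",np.round(s["position"],4),"yaw_y",round(y,2),"F",np.round(s["ft_force"],2),"w",round(s["grip_width"],4),"q",np.round(s["q"],1))
    print("row",np.round(d,1),round(sp,4))
E
python3 -c "
from mv import *
rel([.4925,.325,.13],95)"
```

```text
t 1.4 pos [ 0.2441 -0.4929  0.2313] yaw_y -63.66 F [ 0.2  -0.34  0.58] w 0.0857 q [-76.   21.8  74.3  -0.   83.9 -12.3]
row [ 585.6 -622.7  101.3] -2.7691
```

>>> {"method": "move_arm", "body": {"moves": [[585.6,-622.7,50,-2.769],[585.6,-622.7,50,-2.769],[585.6,-622.7,50,-2.769],[585.6,-622.7,50,-2.769],[585.6,-622.7,50,-2.769],[585.6,-622.7,50,-2.769],[585.6,-622.7,50,-2.769],[585.6,-622.7,50,-2.769],[585.6,-622.7,50,-2.769],[585.6,-622.7,50,-2.769],[585.6,-622.7,50,-2.769],[585.6,-622.7,50,-2.769],[585.6,-622.7,50,-2.769],[585.6,-622.7,50,-2.769],[585.6,-622.7,50,-2.769],[585.6,-622.7,50,-2.769],[585.6,-622.7,50,-2.769],[585.6,-622.7,80,-2.769],[585.6,-622.7,101.3,-2.769],[585.6,-622.7,101.3,-2.769]], "grip": 0}}

```text
time_s: 3.4
position: [0.4911, 0.3249, 0.1271]
tool_rot: [[-0.996, -0.088, -0.006], [-0.088, 0.996, -0.002], [0.006, -0.002, -1.0]]
ft_force: [-0.1, -0.3, -0.5]
grip_width: 0.0858
```

```bash
python3 -c "
from mv import *
rel([.4925,.325,.13],95)"
```

```text
t 3.4 pos [0.4911 0.3249 0.1271] yaw_y 95.07 F [-0.07 -0.33 -0.53] w 0.0858 q [ 22.   31.   76.9  -0.   72.4 -73.1]
row [-1.4 -0.  -2.9] 0.0011
```

>>> {"method": "move_arm", "body": {"moves": [[-1.4,0,20,0.001],[-1.4,0,45,0.001],[-1.4,0,70,0.001],[-1.4,0,85,0.001],[-1.4,0,85,0.001],[-1.4,0,85,0.001]]}}

```text
time_s: 4.0
position: [0.4947, 0.3252, 0.0465]
tool_rot: [[-0.996, -0.085, 0.002], [-0.085, 0.996, 0.001], [-0.002, 0.001, -1.0]]
ft_force: [0.2, -0.1, 0.4]
grip_width: 0.0853
```

Run:
```python
from mv import *
rel([.4925,.325,.0295],95)
for c,b in(("side",(260,290,380,390)),("top",(140,210,240,285))):
    im=env.get_image(c)[:,:,::-1]; x0,y0,x1,y1=b
    cv2.imwrite(f"pics/g1_{c}.png",cv2.resize(im[y0:y1,x0:x1],None,fx=6,fy=6,interpolation=cv2.INTER_CUBIC))
```

```text
t 4.0 pos [0.4947 0.3252 0.0465] yaw_y 94.85 F [ 0.21 -0.12  0.42] w 0.0853 q [ 21.9  36.6  81.8   0.   61.5 -73. ]
row [ 2.2 -0.1 16.9] -0.0027
```

View pics/g1_side.png

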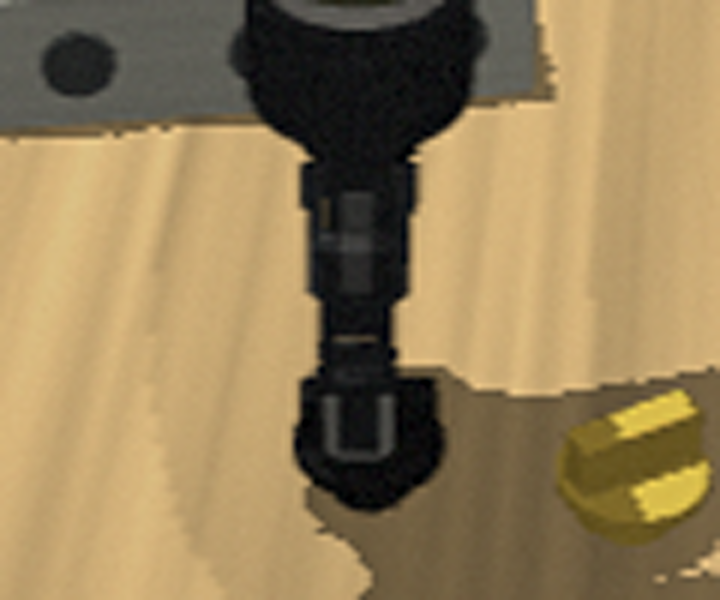

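View pics/g1_top.png

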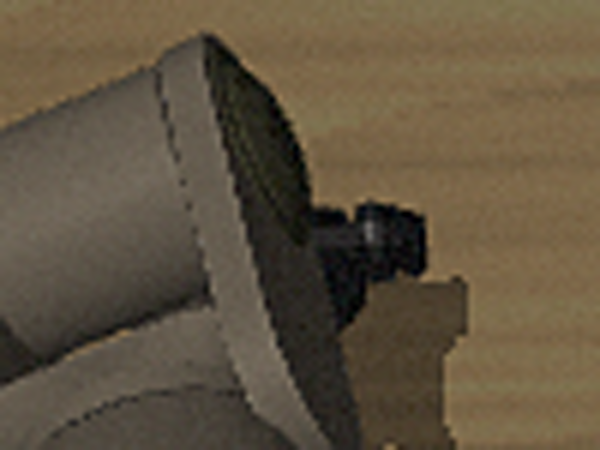

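Run:
```python
from mv import *
rel([.4925,.325,.0295],95)
R=env.observe()["tool_rot"]; p=env.observe()["position"]
for off in(.0425,.055): 
    q=p+R@np.array([0,off,-.013]); print(proj("side",q)," meas 319.4")
print("bar", proj("side",[.4925,.325,.048]), proj("side",[.4925,.328,.048]),"meas",260+370/6-.4)
```

```text
t 4.1 pos [0.4947 0.3254 0.0467] yaw_y 94.89 F [ 0.81  0.55 -0.44] w 0.0854 q [ 21.9  36.6  81.8   0.   61.5 -73. ]
row [ 2.3 -0.2 17.2] -0.002
[319.92423678 362.72526973]  meas 319.4
[319.80555143 366.94412156]  meas 319.4
bar [321.43584407 353.24840189] [321.28846685 354.19724717] meas 321.2666666666667
```

>>> {"method": "move_arm", "body": {"moves": [[2.3,0,10,0],[2.3,0,17,0],[2.3,0,17,0],[2.3,0,17,0]]}}

```text
time_s: 4.5
position: [0.4915, 0.3249, 0.0278]
tool_rot: [[-0.996, -0.086, -0.0], [-0.086, 0.996, -0.0], [0.001, -0.0, -1.0]]
ft_force: [0.3, -0.0, -0.1]
grip_width: 0.085
```

>>> {"method": "move_arm", "body": {"moves": [[0,0,0,0],[0,0,0,0],[0,0,0,0],[0,0,0,0],[0,0,0,0],[0,0,0,0],[0,0,0,0],[0,0,0,0],[0,0,0,0],[0,0,0,0]], "grip": 1, "grip_force": 50}}

```text
time_s: 5.5
position: [0.4918, 0.325, 0.0282]
tool_rot: [[-0.996, -0.086, 0.0], [-0.086, 0.996, 0.0], [-0.0, 0.0, -1.0]]
ft_force: [-0.0, 0.1, 3.3]
grip_width: 0.0129
```

Run:
```python
from mv import *
rel([.4925,.325,.13],95)
for c,b in(("side",(260,290,380,390)),):
    im=env.get_image(c)[:,:,::-1]; x0,y0,x1,y1=b
    cv2.imwrite(f"pics/g2_{c}.png",cv2.resize(im[y0:y1,x0:x1],None,fx=6,fy=6,interpolation=cv2.INTER_CUBIC))
```

```text
t 5.5 pos [0.4918 0.325  0.0282] yaw_y 94.94 F [-0.04  0.08  3.25] w 0.0129 q [ 22.   37.8  83.1   0.   59.1 -73. ]
row [-8.000e-01 -1.000e-01 -1.018e+02] -0.001
```

View pics/g2_side.png

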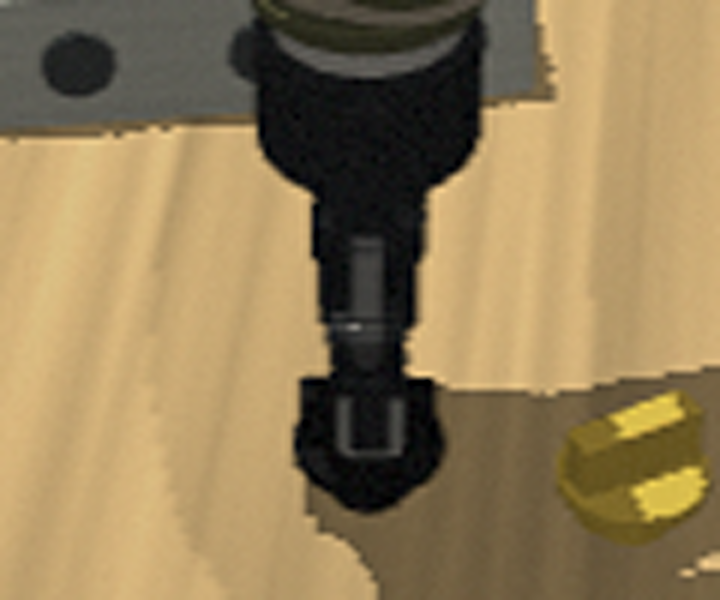

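>>> {"method": "move_arm", "body": {"moves": [[0,0,-30,0],[0,0,-70,0],[0,0,-110,0],[0,0,-150,0],[0,0,-175,0],[-6,-45,-175,-0.1],[-12,-90,-175,-0.2],[-18,-135,-175,-0.3],[-25,-185,-175,-0.4],[-31,-230,-175,-0.5],[-36,-265,-175,-0.542],[-40,-290,-175,-0.542],[-40.2,-299.8,-175,-0.542],[-40.2,-299.8,-175,-0.542],[-40.2,-299.8,-175,-0.542],[-40.2,-299.8,-175,-0.542]]}}

```text
time_s: 7.15
position: [0.5572, 0.031, 0.203]
tool_rot: [[-0.808, -0.589, -0.0], [-0.589, 0.808, 0.0], [0.0, 0.0, -1.0]]
ft_force: [0.6, 0.2, -0.2]
grip_width: 0.0129
```

Run:
```python
from mv import *
rel([.5577,.0297,.170],126)
for c,b in(("side",(255,190,355,265)),("top",(235,180,335,255))):
    im=env.get_image(c)[:,:,::-1]; x0,y0,x1,y1=b
    cv2.imwrite(f"pics/g3_{c}.png",cv2.resize(im[y0:y1,x0:x1],None,fx=8,fy=8,interpolation=cv2.INTER_CUBIC))
```

```text
t 7.15 pos [0.5572 0.031  0.203 ] yaw_y 126.08 F [ 0.57  0.23 -0.17] w 0.0129 q [  -9.    23.9   75.9    0.    80.3 -135.1]
row [ 0.3 -1.4 33. ] 0.0014
```

View pics/g3_side.png

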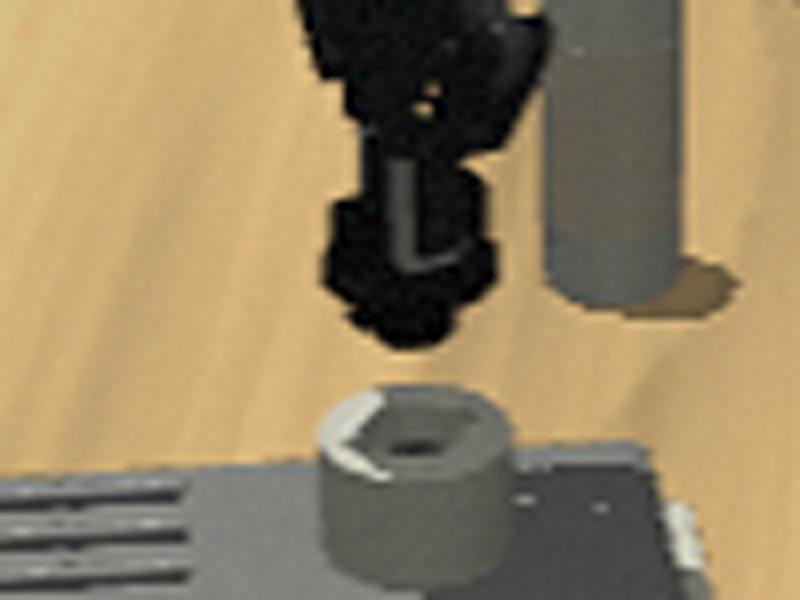

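View pics/g3_top.png

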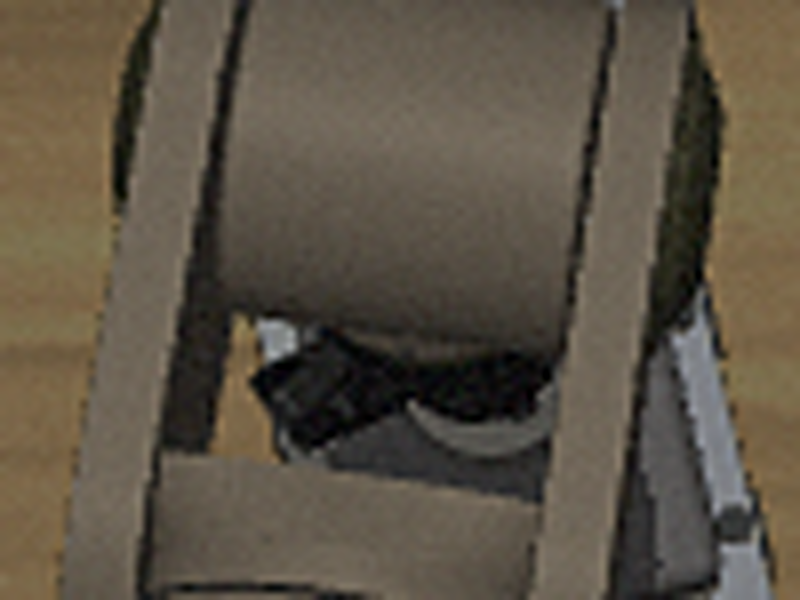

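Run:
```python
from mv import *
rel([.5577,.0297,.170],126)
print(proj("side",[.5572,.031,.195]),255+410.5/8-.5, proj("side",[.5577,.0297,.14]),255+415.5/8-.5)
```

```text
t 7.25 pos [0.5573 0.0308 0.2031] yaw_y 126.08 F [ 0.54 -0.31 -1.34] w 0.0127 q [  -9.    23.9   75.9    0.    80.3 -135.1]
row [ 0.3 -1.1 33.1] 0.0014
[306.51078106 222.80347106] 305.8125 [306.82462665 242.52878182] 306.4375
```

>>> {"method": "move_arm", "body": {"moves": [[0.3,-1.2,10,0],[0.3,-1.2,20,0],[0.3,-1.2,28,0],[0.3,-1.2,32,0],[0.3,-1.2,36,0],[0.3,-1.2,40,0],[0.3,-1.2,40,0],[0.3,-1.2,40,0]]}}

```text
time_s: 8.05
position: [0.558, 0.0286, 0.1632]
tool_rot: [[-0.809, -0.588, 0.0], [-0.588, 0.809, -0.0], [-0.0, -0.0, -1.0]]
ft_force: [-0.1, 0.3, -1.0]
grip_width: 0.0132
```

Run:
```python
from mv import *
rel([.5577,.0297,.1558],126)
for c,b in(("side",(255,190,355,265)),):
    im=env.get_image(c)[:,:,::-1]; x0,y0,x1,y1=b
    cv2.imwrite(f"pics/g4_{c}.png",cv2.resize(im[y0:y1,x0:x1],None,fx=8,fy=8,interpolation=cv2.INTER_CUBIC))
```

```text
t 8.05 pos [0.558  0.0286 0.1632] yaw_y 125.99 F [-0.08  0.31 -1.05] w 0.0132 q [  -9.2   26.    79.4   -0.    74.6 -135.2]
row [-0.4  1.1  7.4] -0.0001
```

View pics/g4_side.png

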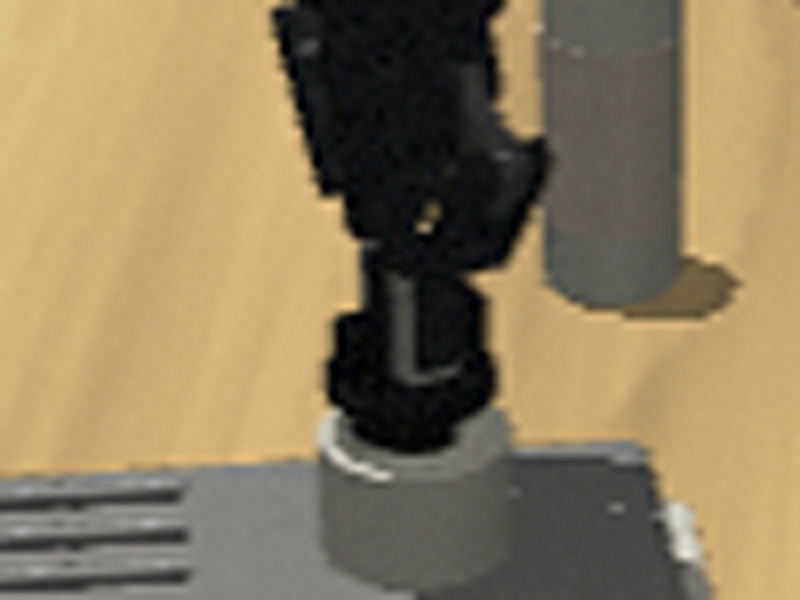

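>>> {"method": "move_arm", "body": {"moves": [[-0.3,0.7,0,0],[-0.3,0.7,2,0],[-0.3,0.7,3.5,0],[-0.3,0.7,5,0],[-0.3,0.7,6,0],[-0.3,0.7,6,0]]}}

```text
time_s: 8.7
position: [0.5577, 0.0293, 0.1568]
tool_rot: [[-0.809, -0.588, -0.0], [-0.588, 0.809, 0.0], [0.0, 0.0, -1.0]]
ft_force: [0.3, 0.2, -2.0]
grip_width: 0.0129
```

Run:
```python
from mv import *
rel([.5577,.0297,.1558],126)
```

```text
t 8.7 pos [0.5577 0.0293 0.1568] yaw_y 125.99 F [ 0.31  0.21 -1.99] w 0.0129 q [  -9.1   26.3   79.9    0.    73.7 -135.1]
row [-0.2  0.3  1. ] -0.0001
```

>>> {"method": "move_arm", "body": {"moves": [[0,0.2,2,0],[0,0.2,4,0],[0,0.2,6,0],[0,0.2,7.5,0],[0,0.2,7.5,0],[0,0.2,7.5,0]]}}

```text
time_s: 9.3
position: [0.5579, 0.0294, 0.1502]
tool_rot: [[-0.809, -0.588, 0.001], [-0.588, 0.809, -0.0], [-0.001, -0.001, -1.0]]
ft_force: [-1.4, -0.8, 5.3]
grip_width: 0.0132
```

Run:
```python
from mv import *
rel([.5577,.0297,.1490],46)
print(env.observe()["wrist_torque"])
for c,b in(("side",(255,190,355,265)),):
    im=env.get_image(c)[:,:,::-1]; x0,y0,x1,y1=b
    cv2.imwrite(f"pics/g5_{c}.png",cv2.resize(im[y0:y1,x0:x1],None,fx=8,fy=8,interpolation=cv2.INTER_CUBIC))
```

```text
t 9.3 pos [0.5579 0.0294 0.1502] yaw_y 125.99 F [-1.4  -0.81  5.34] w 0.0132 q [  -9.1   26.7   80.5   -0.    72.7 -135.1]
row [-0.   0.3  1.2] 1.3962
[-0.03470749  0.38843468  0.01337885]
```

View pics/g5_side.png

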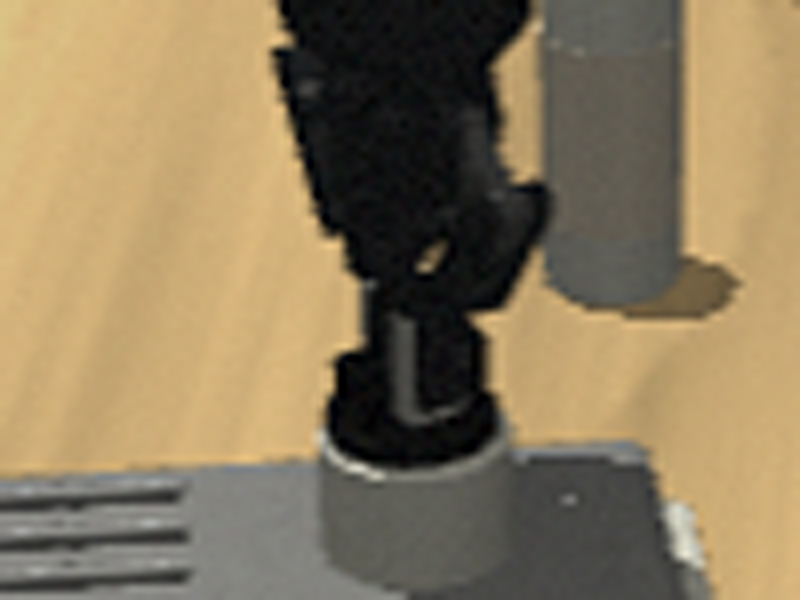

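>>> {"method": "move_arm", "body": {"moves": [[0,0.2,1,0],[0,0.2,1.8,0],[0,0.2,1.8,0],[0,0.2,1.8,0]], "grip_force": 80}}

```text
time_s: 9.75
position: [0.5579, 0.0294, 0.1486]
tool_rot: [[-0.809, -0.588, 0.002], [-0.588, 0.809, -0.001], [-0.001, -0.002, -1.0]]
ft_force: [-1.7, -1.0, 8.3]
grip_width: 0.012
```

Run:
```python
from mv import *
rel([.5577,.0297,.1490],46)
print(env.observe()["wrist_torque"])
```

```text
t 9.75 pos [0.5579 0.0294 0.1486] yaw_y 125.99 F [-1.65 -1.01  8.32] w 0.012 q [  -9.1   26.8   80.7   -0.    72.4 -135.1]
row [ 0.   0.3 -0.4] 1.3962
[-0.1606403   0.37522285  0.05814393]
```

>>> {"method": "move_arm", "body": {"moves": [[0,0,0,0.07],[0,0,0,0.14],[0,0,0,0.21],[0,0,0,0.28],[0,0,0,0.35],[0,0,0,0.35]]}}

```text
time_s: 10.35
position: [0.5582, 0.0296, 0.1488]
tool_rot: [[-0.962, -0.273, 0.003], [-0.273, 0.962, -0.0], [-0.003, -0.001, -1.0]]
ft_force: [-1.3, -0.6, 7.5]
grip_width: 0.0123
```

Run:
```python
from mv import *
rel([.5577,.0297,.1490],46)
print(env.observe()["wrist_torque"])
im=env.get_image("side")[:,:,::-1]
cv2.imwrite("pics/g6.png",cv2.resize(im[190:265,255:355],None,fx=8,fy=8,interpolation=cv2.INTER_CUBIC))
```

```text
t 10.35 pos [0.5582 0.0296 0.1488] yaw_y 105.82 F [-1.25 -0.62  7.5 ] w 0.0123 q [  -9.1   26.8   80.7    0.    72.4 -114.9]
row [ 0.5  0.3 -0.2] 1.0441
[ 0.00063353  0.04833101 -0.00507579]
```

View pics/g6.png

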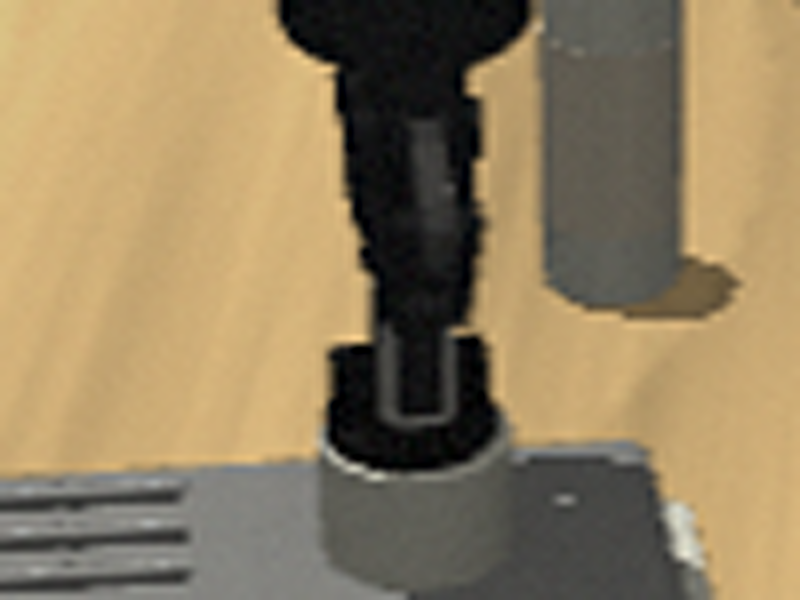

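>>> {"method": "move_arm", "body": {"moves": [[0,0,0,0.1],[0,0,0,0.2],[0,0,0,0.3],[0,0,0,0.4],[0,0,0,0.5],[0,0,0,0.6],[0,0,0,0.7],[0,0,0,0.8],[0,0,0,0.9],[0,0,0,0.95],[0,0,0,0.95]]}}

```text
time_s: 11.5
position: [0.5584, 0.0296, 0.1488]
tool_rot: [[-0.782, 0.624, 0.003], [0.624, 0.782, -0.0], [-0.003, 0.002, -1.0]]
ft_force: [0.4, -0.2, 8.5]
grip_width: 0.0121
```

Run:
```python
from mv import *
rel([.5577,.0297,.1490],46)
print(env.observe()["wrist_torque"])
```

```text
t 11.5 pos [0.5584 0.0296 0.1488] yaw_y 51.42 F [ 0.43 -0.21  8.54] w 0.0121 q [ -9.1  26.8  80.6   0.   72.4 -60.5]
row [ 0.6 -0.3 -0.2] 0.0947
[ 0.03396212  0.05350345 -0.04494887]
```

>>> {"method": "move_arm", "body": {"moves": [[0,0,0,0.03],[0,0,0,0.06],[0,0,0,0.09],[0,0,0,0.12],[0,0,0,0.12]]}}

```text
time_s: 12.0
position: [0.5584, 0.0296, 0.1488]
tool_rot: [[-0.702, 0.712, 0.003], [0.712, 0.702, -0.0], [-0.002, 0.002, -1.0]]
ft_force: [1.0, -0.1, 7.8]
grip_width: 0.0121
```

Run:
```python
from mv import *
rel([.5577,.0297,.1490],46)
print(env.observe()["wrist_torque"])
```

```text
t 12.0 pos [0.5584 0.0296 0.1488] yaw_y 44.59 F [ 0.97 -0.06  7.81] w 0.0121 q [ -9.1  26.8  80.6   0.   72.4 -53.7]
row [ 0.6 -0.4 -0.2] -0.0246
[-0.01005545 -0.02019246 -0.00294813]
```

Turned 81.4° with no stop felt yet, so I'll keep going in small steps.

>>> {"method": "move_arm", "body": {"moves": [[0,0,0,0.03],[0,0,0,0.06],[0,0,0,0.06]]}}

```text
time_s: 12.3
position: [0.5581, 0.0294, 0.1488]
tool_rot: [[-0.658, 0.753, 0.002], [0.753, 0.658, -0.001], [-0.002, 0.001, -1.0]]
ft_force: [-1.4, -0.0, 8.1]
grip_width: 0.0123
```

Run:
```python
from mv import *
rel([.5577,.0297,.1490],46)
print(env.observe()["wrist_torque"])
im=env.get_image("side")[:,:,::-1]
cv2.imwrite("pics/g7.png",cv2.resize(im[190:265,255:355],None,fx=8,fy=8,interpolation=cv2.INTER_CUBIC))
```

```text
t 12.3 pos [0.5581 0.0294 0.1488] yaw_y 41.15 F [-1.35 -0.04  8.1 ] w 0.0123 q [ -9.1  26.8  80.7  -0.   72.4 -50.3]
row [ 0.5 -0.2 -0.2] -0.0846
[-0.15553376  0.28973064  0.02470844]
```

View pics/g7.png

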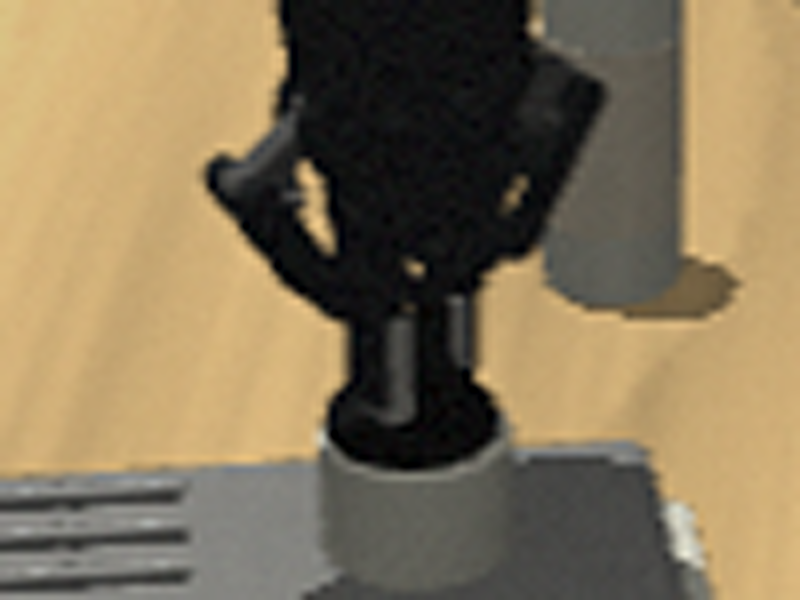

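>>> {"method": "move_arm", "body": {"moves": [[0,0,0,0.03],[0,0,0,0.06],[0,0,0,0.06]]}}

```text
time_s: 12.65
position: [0.558, 0.0293, 0.1488]
tool_rot: [[-0.613, 0.79, 0.002], [0.79, 0.613, -0.001], [-0.002, 0.001, -1.0]]
ft_force: [-0.9, -2.3, 8.2]
grip_width: 0.0121
```

Run:
```python
from mv import *
rel([.5577,.0297,.1490],46)
print(env.observe()["wrist_torque"])
```

```text
t 12.65 pos [0.558  0.0293 0.1488] yaw_y 37.79 F [-0.9  -2.31  8.21] w 0.0121 q [ -9.1  26.8  80.7  -0.1  72.4 -46.9]
row [ 0.5 -0.  -0.2] -0.1433
[-0.28805158  0.30688547  0.64122276]
```

>>> {"method": "move_arm", "body": {"moves": [[0,0,0,-0.02],[0,0,-1,-0.02],[0,0,-2,-0.02],[0,0,-3,-0.02],[0,0,-3,-0.02],[0,0,-3,-0.02]]}}

```text
time_s: 13.25
position: [0.5578, 0.0294, 0.1506]
tool_rot: [[-0.628, 0.778, 0.0], [0.778, 0.628, -0.0], [-0.001, 0.0, -1.0]]
ft_force: [3.9, -3.3, -3.4]
grip_width: 0.012
```

Run:
```python
from mv import *
rel([.5577,.0297,.1522],46)
print(env.observe()["wrist_torque"])
```

```text
t 13.25 pos [0.5578 0.0294 0.1506] yaw_y 38.9 F [ 3.88 -3.31 -3.4 ] w 0.012 q [ -9.1  26.7  80.5  -0.   72.8 -48. ]
row [ 0.3  0.1 -1.6] -0.1239
[-0.60462868 -0.73610124  0.41072528]
```

>>> {"method": "move_arm", "body": {"moves": [[0,0,1.5,0],[0,0,1.5,-0.02],[0,0,1.5,-0.04],[0,0,1.5,-0.04]]}}

```text
time_s: 13.65
position: [0.5578, 0.0296, 0.1504]
tool_rot: [[-0.659, 0.753, 0.002], [0.753, 0.659, -0.0], [-0.001, 0.001, -1.0]]
ft_force: [0.3, -2.4, 7.2]
grip_width: 0.012
```

Run:
```python
from mv import *
rel([.5577,.0297,.1522],46)
print(env.observe()["wrist_torque"])
im=env.get_image("side")[:,:,::-1]
cv2.imwrite("pics/g8.png",cv2.resize(im[190:265,255:355],None,fx=8,fy=8,interpolation=cv2.INTER_CUBIC))
```

```text
t 13.65 pos [0.5578 0.0296 0.1504] yaw_y 41.19 F [ 0.31 -2.42  7.24] w 0.012 q [ -9.1  26.7  80.5  -0.   72.7 -50.3]
row [ 0.2  0.  -1.8] -0.084
[-0.46629613 -0.11336372 -0.00115213]
```

View pics/g8.png

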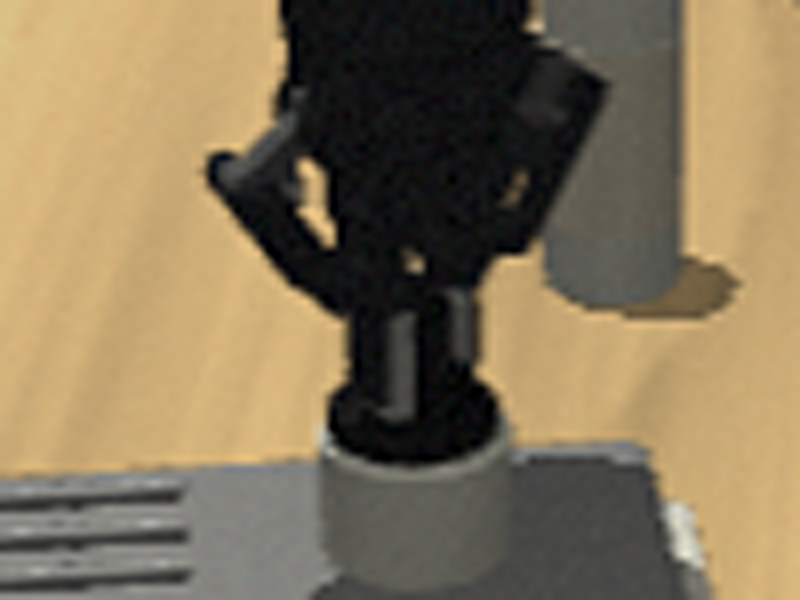

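>>> {"method": "move_arm", "body": {"moves": [[0,0,-0.7,0.0],[0,0,-1.4,0.0],[0,0,-2,0.0],[0,0,-2,0.0]]}}

```text
time_s: 14.1
position: [0.5578, 0.0296, 0.1522]
tool_rot: [[-0.658, 0.753, 0.002], [0.753, 0.658, -0.0], [-0.001, 0.001, -1.0]]
ft_force: [1.1, -2.3, 5.6]
grip_width: 0.0125
```

Run:
```python
from mv import *
rel([.5577,.0297,.1522],46)
print(env.observe()["wrist_torque"])
```

```text
t 14.1 pos [0.5578 0.0296 0.1522] yaw_y 41.16 F [ 1.11 -2.27  5.61] w 0.0125 q [ -9.1  26.6  80.4  -0.   73.  -50.3]
row [0.2 0.  0. ] -0.0844
[-0.4514142  -0.12969597  0.02820804]
```

>>> {"method": "move_arm", "body": {"moves": [[0,0,-0.6,0.0],[0,0,-1,0.0],[0,0,-1,0.0]]}}

```text
time_s: 14.4
position: [0.5578, 0.0295, 0.1523]
tool_rot: [[-0.658, 0.753, 0.001], [0.753, 0.658, -0.0], [-0.0, 0.0, -1.0]]
ft_force: [3.2, -2.8, 2.0]
grip_width: 0.0124
```

Run:
```python
from mv import *
rel([.5577,.0297,.1522],46)
print(env.observe()["wrist_torque"])
im=env.get_image("side")[:,:,::-1]
cv2.imwrite("pics/g9.png",cv2.resize(im[190:265,255:355],None,fx=8,fy=8,interpolation=cv2.INTER_CUBIC))
```

```text
t 14.4 pos [0.5578 0.0295 0.1523] yaw_y 41.18 F [ 3.2  -2.83  1.97] w 0.0124 q [ -9.1  26.6  80.3  -0.   73.  -50.3]
row [0.2 0.1 0.1] -0.0841
[-0.50818805 -0.60530084  0.03095486]
```

View pics/g9.png

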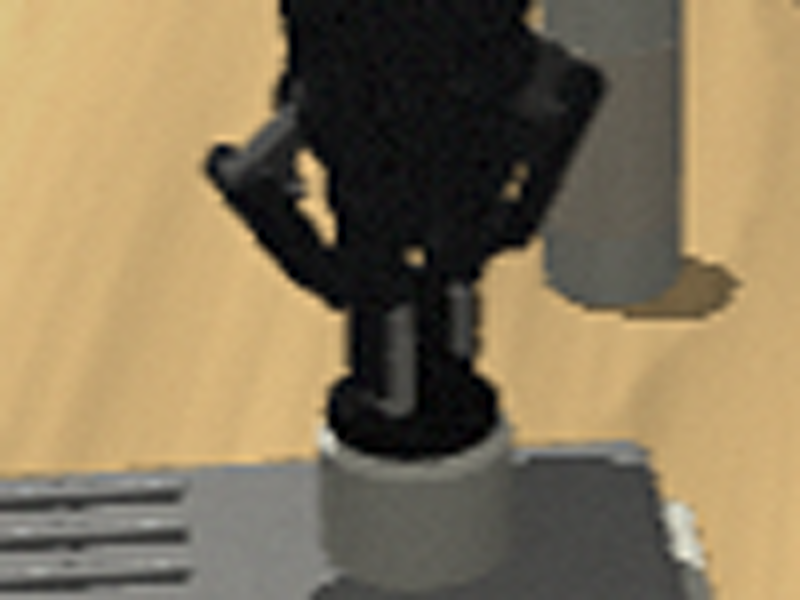

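The cap rose about 3.5 mm and came up solid at foot ≈ -15.9 mm, which matches the notch depth. Releasing.

>>> {"method": "move_arm", "body": {"moves": [[0,0,0,0],[0,0,0,0],[0,0,0,0],[0,0,0,0],[0,0,0,0],[0,0,0,0]], "grip": 0}}

```text
time_s: 15.05
position: [0.5575, 0.0297, 0.1522]
tool_rot: [[-0.659, 0.752, -0.0], [0.752, 0.659, 0.0], [0.0, -0.0, -1.0]]
ft_force: [1.0, -0.8, 0.4]
grip_width: 0.0853
```

>>> {"method": "move_arm", "body": {"moves": [[0,0,-10,0],[0,0,-30,0],[0,0,-60,0],[0,0,-100,0],[0,0,-140,0],[0,0,-150,0],[0,0,-150,0]]}}

```text
time_s: 15.75
position: [0.5578, 0.0297, 0.3041]
tool_rot: [[-0.659, 0.752, 0.004], [0.752, 0.659, -0.001], [-0.003, 0.002, -1.0]]
ft_force: [-0.3, 0.7, -0.5]
grip_width: 0.0852
```

Run:
```python
from mv import *
rel([.45,.25,.29])
im=env.get_image("side")[:,:,::-1]
cv2.imwrite("pics/g10.png",cv2.resize(im[190:265,255:355],None,fx=8,fy=8,interpolation=cv2.INTER_CUBIC))
```

```text
t 15.75 pos [0.5578 0.0297 0.3041] yaw_y 41.2 F [-0.34  0.67 -0.49] w 0.0852 q [ -9.1  20.3  64.7   0.   94.8 -50.3]
row [236.8  64.   13.6] 0
```

View pics/g10.png

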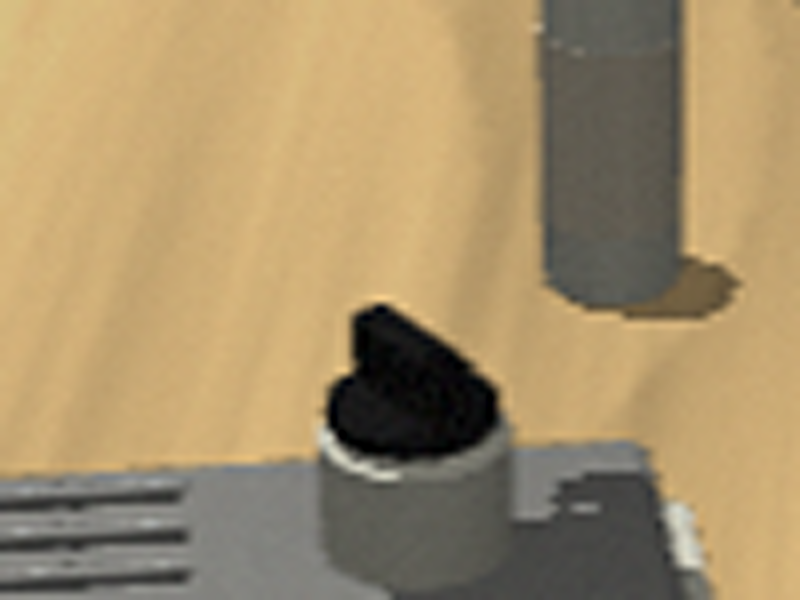

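Run:
```python
from fit import *
I=env.get_image("side").astype(float)
b=(292,220,322,249)
T=1-soft(I[b[1]:b[3],b[0]:b[2]].max(2),25,75)
def f(p,clip=False):
    x,y,yaw,z0=p
    m=canvas(b); R=np.array([[np.cos(yaw),-np.sin(yaw)],[np.sin(yaw),np.cos(yaw)]])
    poly(m,"side",np.r_[circ(x,y,z0+.02,.027),circ(x,y,z0+.026,.027)],1)
    poly(m,"side",[np.r_[R@[sx*.024,sy*.007]+[x,y],z0+z] for sx in(-1,1) for sy in(-1,1) for z in(.026,.048)],1)
    return ((down(m)-T)**2).sum()
for z in (.116,.118,.120,.122,.124,.126,.128):
    r=minimize(lambda p:f([p[0],.0297+.0033,p[1],z]),[.559,np.radians(-49)],method="Nelder-Mead",options=dict(initial_simplex=[[.559,-.85],[.562,-.85],[.559,-.7]]))
    print(z,r.x[0]-.0016,np.degrees(r.x[1]),round(r.fun,2))
```

```text
0.116 0.5555190032958983 -46.35906204800445 83.15
0.118 0.5559996093749999 -51.076613602067575 65.63
0.12 0.5573240112304688 -52.98784259977187 47.93
0.122 0.5577413085937499 -51.31371405683973 31.2
0.124 0.5577195877075195 -56.36721256334342 27.17
0.126 0.5582384857177733 -59.2457602720616 33.25
0.128 0.5587457908630371 -61.77496839341469 57.71
```

>>> {"method": "move_arm", "body": {"moves": [[45,10,0,0],[90,20,0,0],[135,30,0,0],[180,40,0,0],[220,50,0,0],[237,64,0,0],[237,64,0,0],[237,64,0,0]]}}

```text
time_s: 16.65
position: [0.4493, 0.2499, 0.3009]
tool_rot: [[-0.659, 0.752, -0.003], [0.752, 0.659, -0.001], [0.001, -0.003, -1.0]]
ft_force: [0.4, -1.0, 0.2]
grip_width: 0.0855
```

Run:
```python
from mv import *
rel([.45,.25,.29])
im=env.get_image("top")[:,:,::-1]
cv2.imwrite("pics/g11.png",cv2.resize(im[180:255,235:335],None,fx=8,fy=8,interpolation=cv2.INTER_CUBIC))
im=env.get_image("side")[:,:,::-1]
cv2.imwrite("pics/g12.png",im)
```

```text
t 16.65 pos [0.4493 0.2499 0.3009] yaw_y 41.24 F [ 0.39 -1.03  0.22] w 0.0855 q [ 15.9  15.8  71.8  -0.   92.5 -25.4]
row [-0.4  0.6 10.9] 0
```

View pics/g11.png

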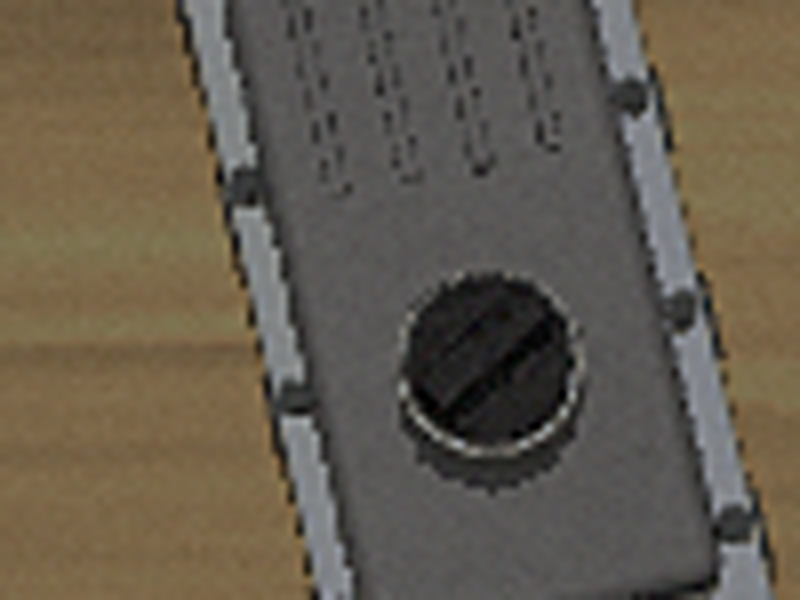

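View pics/g12.png

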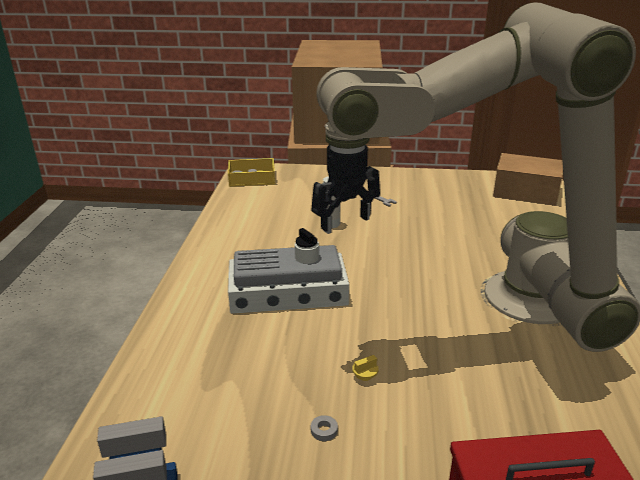

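The side-view fit puts the foot at z ≈ 0.124, about 16 mm below the neck face. The cap is centred and looks level, with its bar at about -52°. The bystanders haven't moved.

```bash
python3 -c "
from rig import env
print(env.close_job())"
```

```text
the job is handed in; nothing more can be done
None
```

I fitted the black cap to the filler neck and locked it, then handed the job in at about 17 s. No verdict came back.

**What I did:** I gripped the cap by its bar and lowered it in line with the slots, about 36° in the world frame, with no resistance past the 8 mm lug depth. I pushed it against the spring to about 19.4 mm and turned it about 85° clockwise until it reached the hard stop. Then I eased off so the spring could lift it into the notches, let go and moved the arm away.

**What the last checks showed:**
- **Depth:** Before I let go, the cap came up solid with its foot about 15.9 mm below the neck's top face. Fitting its outline in the side picture afterwards gave about 16 mm.
- **Position:** It looks centred and level in both pictures. I did not measure the tilt separately.
- **Bystanders:** The can and bearing ring are where they were. In the last side picture the gripper hides part of the can and wrench, but the arm never went near either.

**What disagreed:**
- **First lift blocked:** My first lift stopped at about 17.6 mm because the cap was still pressed against the stop. It rose freely once I eased off the turn.
- **Side camera offset:** It placed things about 3 mm too far along y. I corrected this using the grasped cap as a reference.
- **Turn angle:** The bar ended about 85–88° from my estimate of the slot angle, not the nominal 80°. Slot play and possible slip in the grip could account for that.

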